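# Draw the bottom sample plate from the magazine and load it

### The arm

A 6-joint arm with a two-finger parallel gripper is mounted at the origin on the work surface. World frame = base frame: x ahead of the robot, y to its left, z up, the work surface at z = 0. Lengths are in m, angles in rad, forces in N, time in s.
With the tool pointing down it reaches from about 0.3 to 0.875 m from the base axis. Payload 6.4 kg.
Tool frame: the origin (TCP) lies midway between the tips of the shut fingers; the grasp point (between the pads) lies 19 mm behind it (bot.hold_point_z is the distance from the TCP to the grasp point, in m); z points along the fingers, y is the direction in which the jaws open and shut (so a half turn about z gives the same grasp; the last joint's range is limited). The gripper opens to 85 mm and grips with 20 to 120 N. Pads are 22 mm wide; open, the fingers measure 114 mm over their backs; the gripper's body (76 mm by 85 mm) begins 54 mm behind the grasp point. The pads swing forward as they close: fully open they stand 13 mm farther back than shut.
Start: joints at [-1.371, 0.181, 1.607, -0, 1.354, -0.206], TCP at [0.227, -0.528, 0.231] pointing down, gripper open.
Joint ranges: [-2.99, 2.99], [-0.89, 2.07], [0.3, 2.58], [-1.14, 4.28], [0, 2.63], [-3.12, 3.12]. Speed limits (rad/s): [2.57, 2.57, 3.01, 3.14, 3.14, 3.14].

### API

Orientations are given as a rotation vector (axis times angle).
In Python, from plant import bot gives the robot as it stands. Calls block until the motion is done:
- bot.reach(position, orientation): joint-space move of the TCP to a pose.
- bot.move_l(position, vel=0.15, orientation=None): straight line of the TCP; orientation=None keeps the orientation; vel is the mean speed in m/s.
- bot.move_joints(angles): joint-space move.
- bot.move_gripper(opening, grasp_force=None): opening from 0.0 (shut) to 1.0 (fully open); grasp_force is the grip in N (None keeps the last); returns when the fingers have stopped.
- bot.hold(seconds).
- bot.inverse_kinematics(position, orientation): joint angles nearest the present ones, or None.
- bot.grab_frame(name): name is "scene" or "top"; returns the picture (400x640x3 uint8, red, green, blue); there is no depth.
- bot.camera_info(name): a dict with "camera_matrix" (3x3 intrinsics, pixels), "world_from_camera" (4x4, takes a point from camera to world coordinates). Camera axes: x right, y down, z forward; pixel columns grow to the right and rows downward; lengths in m; the calibration is good to about 2 mm. A picture is of the moment at which its call begins. camera_info takes no time and is no camera call.
A pose or a line that the arm cannot do raises bot.IKError and nothing moves.
- bot.sign_off(): hands the job in, once; it reports no verdict.
Readings, each from a call of its own:
- bot.read_t(): time.
- bot.read_joint_positions(): joint angles.
- bot.read_joint_vel(): joint speeds.
- bot.read_tau(): joint torques, N m.
- bot.read_eef_pos(): TCP position.
- bot.read_eef_rot(): TCP orientation.
- bot.read_ft_force(): force on the tool from outside, world axes, zero at the start.
- bot.read_torque(): the same for the moment, N m.
- bot.read_finger_gap(): opening from 0.0 (shut) to 1.0 (fully open).
Only numpy, scipy, OpenCV 4.12 (cv2) and the standard library are available. Lean on these libraries where they do the work, as an engineer would, in place of code of your own. Each camera call takes 0.05 s, during which the arm holds its last target.

### The job

Draw the bottom plate, the one sticking out of the mouth of the narrower magazine, straight out sideways so that the plates above it drop down inside the magazine; never lift those. Then set it down gently, without dropping it, on the outlined place in the loading tray, wells up, lengthwise in the outline, and let go.

Things in the scene. Friction and masses are not known exactly. Their poses are not given: they have to be found in the camera images.
- plate_center (a point): Centre (half-way up) of the plate to draw: white plastic, 44 mm wide (x), 120 long (y), 12 thick (z up), one row of five round wells on top. Lowest of four alike in the narrower magazine; sticks 42 mm out of the mouth, centre 49 mm from the magazine's centre towards -y of the magazine. Grasp its long edges about 20 mm from the free end, underside 10 mm above bare bench. About 80 g, slides freely.
- magazine: The narrower of two fixed grey metal plate magazines (the other: 62 mm plates, many small wells). Origin: underside centre. 58 (x) x 134 (y) x 66 mm high, open top, 5 mm walls, inside 48 x 124 mm, floor at 10 mm height. Mouth in its -y end, at floor level, 16 mm high: passes one plate only. The floor ends there, 67 mm from the centre. The plate is clear after 80 mm of draw along -y.
- next_plate_center (a point): Centre (half-way up) of the next plate, same shape, resting on the bottom one, wholly inside the magazine. It starts 28 mm above the bench; dropped flat on the magazine's floor it is at 16 mm.
- place (a point): Centre of the outlined place on the inner floor of the fixed loading tray, 6 mm above the bench. The thin dark outline is 57 mm (x) by 131 mm (y); the tray is grey with a steel rim, 170 x 210 mm, rim 12 mm above the bench. The plate's length goes along y of this frame, either way round; lying there its centre is 6 mm above this point.
Not all that is in view belongs to the job. Leave any purple or yellow look-alike of the part that bears plate_center alone.

How it is judged:
On the way, in this order (a step that is already met when the one before it is completed fails the run):
1. The bottom plate is out clear of the mouth and the next plate has dropped flat on the magazine's floor (y of plate_center in the frame of magazine below -0.118 m and x of next_plate_center in the frame of magazine between -0.008 and 0.008 m and y of next_plate_center in the frame of magazine between -0.01 and 0.01 m and z of next_plate_center in the frame of magazine below 0.019 m and angle between next_plate_center's own z axis and vertical below 0.06 rad), for 0.2 s.
2. The plate, still held, is lowered to the outlined place (within 15 mm of resting on it) (horizontal distance between plate_center and place below 0.025 m and z of plate_center in the frame of place below 0.021 m and contact force between plate and the fingers above 0.3 N), for 0.05 s.
At the end, for the whole second after the job is handed in: The plate lies flat in the loading tray, wells up, its centre within 16 mm of the outline's centre and its length within about 11 degrees of the outline's, released and at rest; the next plate lies flat on the magazine's floor, within 8 mm sideways and 10 mm lengthwise of its centre (horizontal distance between plate_center and place below 0.016 m and z of plate_center in the frame of place below 0.01 m and angle between plate_center's own z axis and vertical below 0.1 rad and angle between the y axis of plate_center and the y axis of place, either way round below 0.2 rad and linear speed of plate below 0.02 m/s and x of next_plate_center in the frame of magazine between -0.008 and 0.008 m and y of next_plate_center in the frame of magazine between -0.01 and 0.01 m and z of next_plate_center in the frame of magazine below 0.019 m and angle between next_plate_center's own z axis and vertical below 0.06 rad); the robot touches nothing.
It fails at once if The plates above are lifted (the next plate more than 8 mm above its start) (z of next_plate_center in the frame of magazine above 0.036 m).
It also fails if it takes over 38 s, if anything falls off the work surface, if the arm or the gripper's body presses on something with over 40 N, if the wrist force passes 120 N, or if a joint passes its speed limit or range.

## Working session

There is one attempt and no reset: what is moved stays moved. The work goes in short steps, each a Python script; the robot and the scene stay as the last script left them, time stands still between calls to the robot, and variables do not carry over. Pictures are saved under pics/ and viewed, and the job is handed in when it is done.

```bash
mkdir -p pics; ls; python3 - <<'E'
from plant import bot
import cv2
for n in("scene","top"):
    im=bot.grab_frame(n); cv2.imwrite(f"pics/{n}0.png",im[...,::-1]); c=bot.camera_info(n); print(n,c["camera_matrix"],c["world_from_camera"])
print(bot.read_t(),bot.read_eef_rot(),bot.hold_point_z)
E
```

```text
pics
scene [[425.14656403   0.         321.2880191 ]
 [  0.         425.14656403 197.44388156]
 [  0.           0.           1.        ]] [[-0.65979603  0.44759419 -0.60359642  1.20947947]
 [ 0.75143627  0.39681355 -0.52714565  0.76746139]
 [ 0.00356791 -0.80137286 -0.59815451  0.71548246]
 [ 0.          0.          0.          1.        ]]
top [[397.91181858   0.         324.3281136 ]
 [  0.         397.91181858 206.47606855]
 [  0.           0.           1.        ]] [[-0.02220959 -0.98803119  0.15264695  0.35685238]
 [-0.9997525   0.02214665 -0.00211275  0.19904856]
 [-0.00129315 -0.1526561  -0.98827853  1.12426801]
 [ 0.          0.          0.          1.        ]]
0.1 [-3.07562377e+00 -6.32788924e-01 -4.82106247e-05] 0.0187
```

View pics/scene0.png

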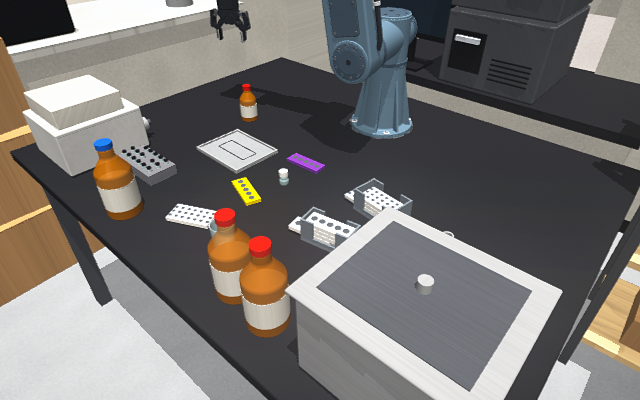

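View pics/top0.png

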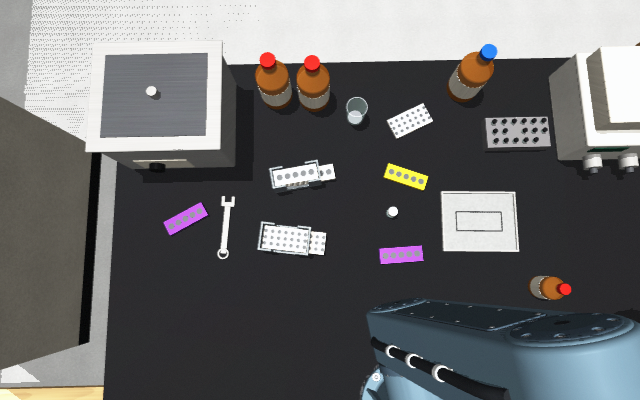

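The narrow magazine (one row of wells) is near (297,176) in top, with its plate sticking out right to about (334,172). The tray is near (480,221), with its outline inside. I'll zoom in on both.

```bash
python3 - <<'E'
import cv2,numpy as np
t=cv2.imread("pics/top0.png");s=cv2.imread("pics/scene0.png")
a=cv2.resize(t[150:205,255:350],(760,440),interpolation=cv2.INTER_CUBIC)
cv2.imwrite("pics/z1.png",a)
cv2.imwrite("pics/z2.png",cv2.resize(t[185:257,435:525],(720,576),interpolation=cv2.INTER_CUBIC))
cv2.imwrite("pics/z3.png",cv2.resize(s[170:260,270:420],(800,480),interpolation=cv2.INTER_CUBIC))
E
```

```text
(no output)
```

View pics/z1.png

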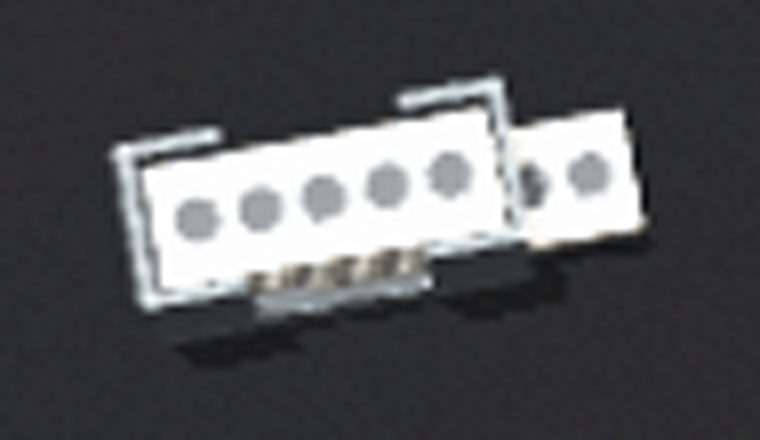

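View pics/z2.png

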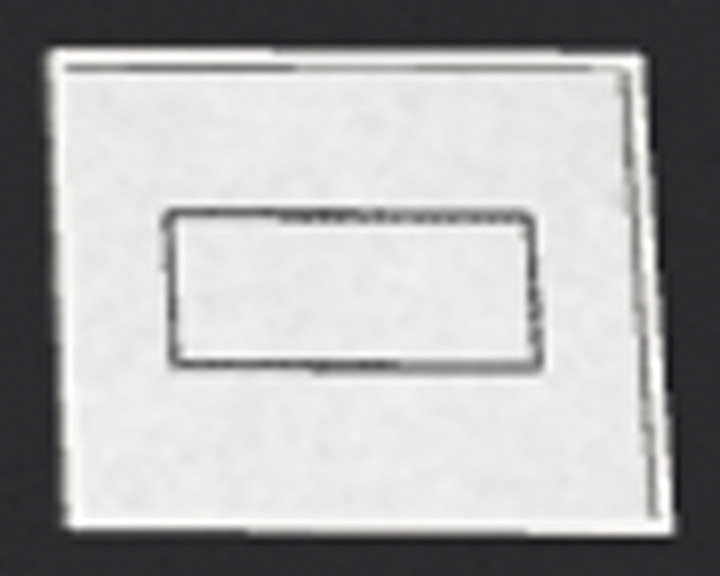

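View pics/z3.png

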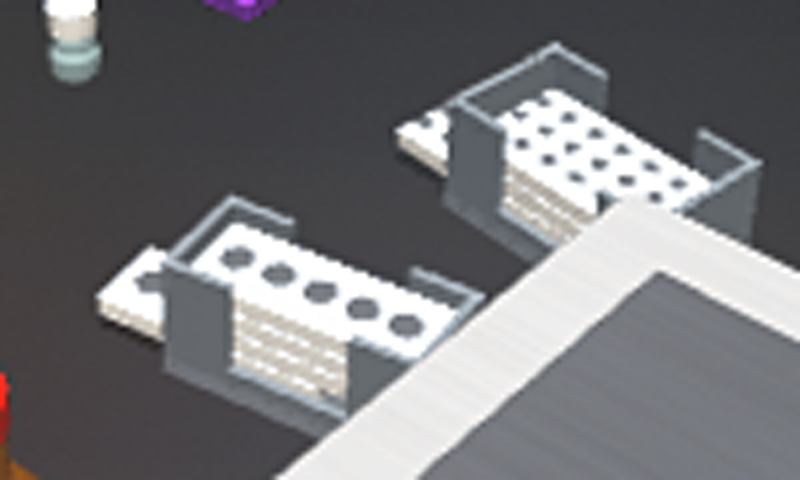

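```bash
cat > h.py <<'E'
import numpy as np,cv2
def ray(c,u,v,z):
    K=c["camera_matrix"];T=c["world_from_camera"]
    d=T[:3,:3]@np.linalg.solve(K,[u,v,1.]);o=T[:3,3]
    return o+d*(z-o[2])/d[2]
E
python3 - <<'E'
from plant import bot
from h import *
c=bot.camera_info("top");cs=bot.camera_info("scene")
f=lambda x,y,ox=255,oy=150:((x+.5)/8-.5+ox,(y+.5)/8-.5+oy)
R=lambda p,z:ray(c,*f(*p),z)
W=np.array([R(p,.058) for p in[(198,220),(260,209),(322,198),(387,186),(449,174)]])
print("wells",W.mean(0),W); d=W[-1]-W[0];print("dir",np.degrees(np.arctan2(d[1],d[0])))
print("rim"); C=np.array([R(p,.066) for p in[(112,148),(145,308),(500,78),(524,238)]]);print(C,C.mean(0))
P=np.array([R(p,.022) for p in[(627,108),(645,230)]]);print("free end",P,P.mean(0),np.linalg.norm(P[0]-P[1]),"well",R((590,173),.022))
g=lambda x,y:f(x,y,435,185)
O=np.array([ray(c,*g(*p),.006) for p in[(168,213),(530,213),(539,368),(175,366)]])
print("outline",O,O.mean(0),[np.linalg.norm(O[i]-O[(i+1)%4]) for i in range(4)])
e=O[1]+O[2]-O[0]-O[3];print("dir",np.degrees(np.arctan2(e[1],e[0])))
Tr=np.array([ray(c,*g(*p),.012) for p in[(47,48),(645,55),(675,533),(65,528)]]);print("tray",Tr,Tr.mean(0))
# scene check: pixel/5.333
h=lambda x,y:((x+.5)/5.3333-.5+270,(y+.5)/5.3333-.5+170)
S=np.array([ray(cs,*h(*p),.058) for p in[(238,257),(279,274),(320,292),(362,309),(406,325)]]);print("scene wells",S.mean(0),np.degrees(np.arctan2(*(S[0]-S[-1])[[1,0]])))
print("free corner",[ray(cs,*h(*p),.022) for p in[(152,247),(97,295)]])
E
```

```text
wells [0.61291361 0.27537617 0.058     ] [[0.60593578 0.31841035 0.058     ]
 [0.60932015 0.29712295 0.058     ]
 [0.61270801 0.27581364 0.058     ]
 [0.61642823 0.25344735 0.058     ]
 [0.62017586 0.23208656 0.058     ]]
dir -80.63277441466032
rim
[[0.62990189 0.3467601  0.066     ]
 [0.57394446 0.33562374 0.066     ]
 [0.65154917 0.21379324 0.066     ]
 [0.59530736 0.20672466 0.066     ]] [0.61267572 0.27572543 0.066     ]
free end [[0.65176282 0.16937183 0.022     ]
 [0.60715467 0.16413215 0.022     ]] [0.62945875 0.16675199 0.022     ] 0.04491481343533092 well [0.6283023  0.18311808 0.022     ]
outline [[ 0.5077104  -0.17529453  0.006     ]
 [ 0.50483703 -0.30357413  0.006     ]
 [ 0.44976278 -0.30178782  0.006     ]
 [ 0.45332721 -0.17381177  0.006     ]] [ 0.47890935 -0.23861706  0.006     ] [np.float64(0.1283117818989554), np.float64(0.05510320395303923), np.float64(0.12802567986292596), np.float64(0.05440339090010002)]
dir -91.43911491477212
tray [[ 0.56704637 -0.13458406  0.012     ]
 [ 0.55974438 -0.34681143  0.012     ]
 [ 0.39086445 -0.34110757  0.012     ]
 [ 0.39730497 -0.12950365  0.012     ]] [ 0.47874004 -0.23800168  0.012     ]
scene wells [0.61288466 0.27324173 0.058     ] -80.77444788900618
free corner [array([0.60908192, 0.16405731, 0.022     ]), array([0.65200259, 0.16940006, 0.022     ])]
```

Both views agree within about 2 mm: magazine centre (0.613, 0.275) with yaw +9.3°, place (0.479, -0.238) with yaw -1.4°. The predicted free end (0.630, 0.167) matches the measured one. Next I'll approach and grip.

```bash
cat >> h.py <<'E'
from scipy.spatial.transform import Rotation as Ro
M=np.array([.6128,.2750]);YM=np.radians(9.3)
P=np.array([.4789,-.2383]);YP=np.radians(-1.5)
dm=np.array([np.sin(YM),-np.cos(YM)]);dp=np.array([np.sin(YP),-np.cos(YP)])
def ori(yaw,s=1):
    y=s*np.array([np.cos(yaw),np.sin(yaw),0]);z=np.array([0,0,-1.]);x=np.cross(y,z)
    return Ro.from_matrix(np.c_[x,y,z]).as_rotvec()
E
python3 - <<'E'
from plant import bot
from h import *
g=M+.089*dm
for s in(1,-1):
    print(s,bot.inverse_kinematics([*g,.2],ori(YM,s)),bot.inverse_kinematics([*g,.006],ori(YM,s)),bot.inverse_kinematics([*(P+.04*dp),.002],ori(YP,s)))
E
```

```text
1 [ 1.09048818e-01  3.80433499e-01  1.42208204e+00 -4.44089210e-16
  1.33907712e+00 -5.32668026e-02] [ 1.09048818e-01  6.16899683e-01  1.51439249e+00 -4.44089210e-16
  1.01030048e+00 -5.32668026e-02] [-7.42026678e-01  4.50204978e-01  1.79208552e+00 -4.44089210e-16
  8.99302156e-01 -7.15846740e-01]
-1 [ 1.09048818e-01  3.80433499e-01  1.42208204e+00 -4.44089210e-16
  1.33907712e+00  3.08832585e+00] [ 1.09048818e-01  6.16899683e-01  1.51439249e+00 -4.44089210e-16
  1.01030048e+00  3.08832585e+00] [-7.42026678e-01  4.50204978e-01  1.79208552e+00 -8.88178420e-16
  8.99302156e-01  2.42574591e+00]
```

```bash
python3 - <<'E'
from plant import bot
from h import *
g=M+.089*dm; o=ori(YM)
bot.reach([*g,.2],o); bot.move_l([*g,.05],.15)
cv2.imwrite("pics/pre_top.png",cv2.resize(bot.grab_frame("top")[120:240,240:400,::-1],(800,600),interpolation=cv2.INTER_CUBIC))
cv2.imwrite("pics/pre_sc.png",cv2.resize(bot.grab_frame("scene")[140:260,250:410,::-1],(800,600),interpolation=cv2.INTER_CUBIC))
print(bot.read_t(),bot.read_eef_pos(),bot.read_ft_force(),bot.read_finger_gap())
E
```

```text
4.2333 [0.62821782 0.18729561 0.05146515] [0.28484754 0.43596467 0.14653429] 0.9979243609544607
```

View pics/pre_sc.png

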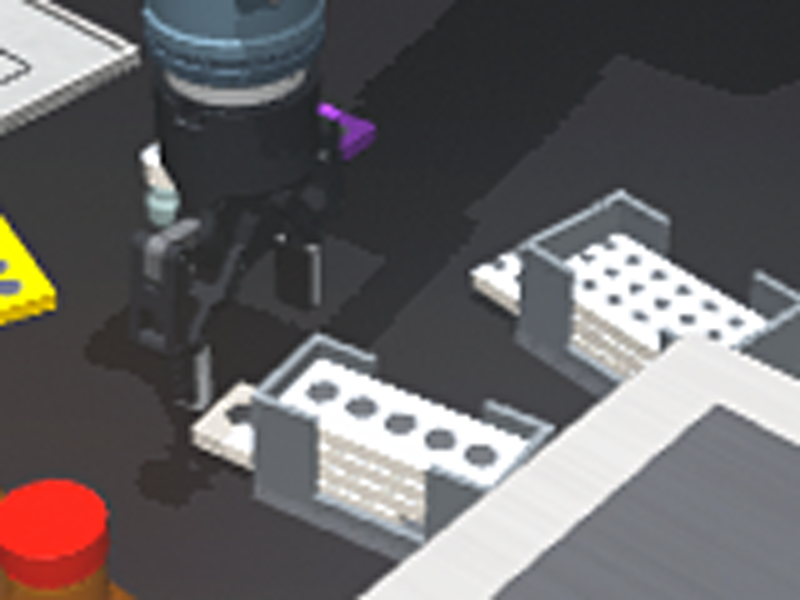

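View pics/pre_top.png

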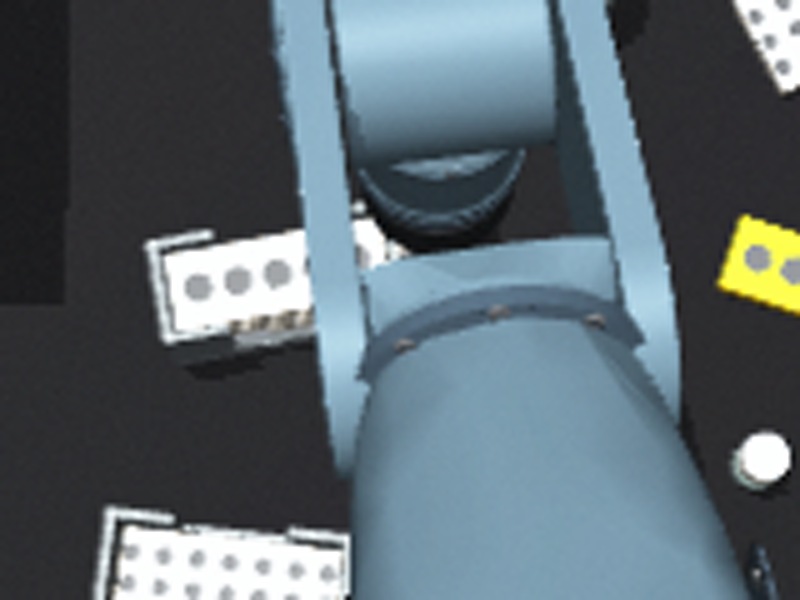

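The scene view shows the open fingers on either side of the free end, at about (195,380) and (305,280) in the crop. Pads reach right to the tips. I'll descend and grip.

```bash
python3 - <<'E'
from plant import bot
from h import *
g=M+.089*dm
bot.move_l([*g,.006],.08); bot.hold(.2)
print(bot.read_t(),bot.read_eef_pos(),bot.read_ft_force())
bot.move_gripper(0.0,50); bot.hold(.1)
print(bot.read_t(),bot.read_eef_pos(),bot.read_ft_force(),bot.read_finger_gap())
cv2.imwrite("pics/grip.png",cv2.resize(bot.grab_frame("scene")[140:260,250:410,::-1],(800,600),interpolation=cv2.INTER_CUBIC))
E
```

```text
5.1333 [0.62775066 0.18725084 0.00670882] [ 0.04437654  0.47649129 -0.03797628]
5.7 [0.62740283 0.18721131 0.00651239] [-1.7572609   1.24465993  5.03918597] 0.5035086674075729
```

View pics/grip.png

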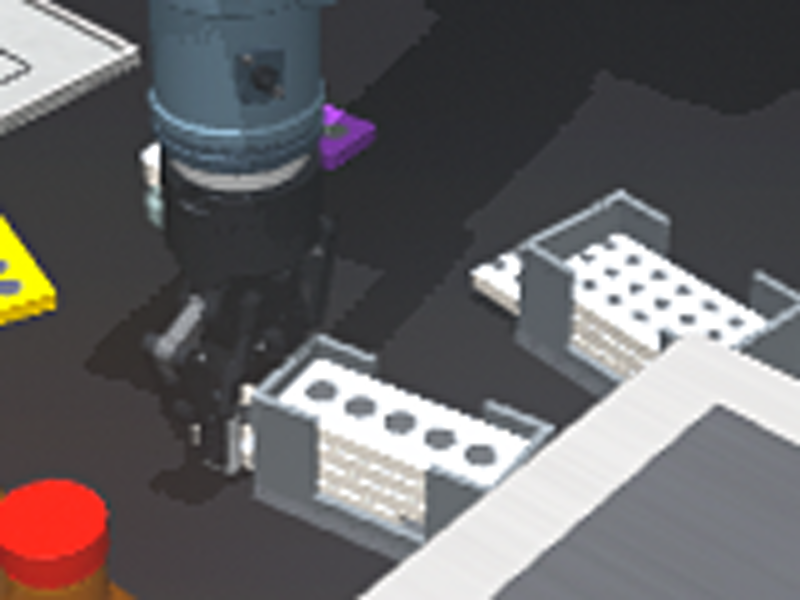

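The gap of 0.50 (about 43 mm) matches a 44 mm plate held on its long edges. Now I'll draw it out.

```bash
python3 - <<'E'
from plant import bot
from h import *
for k in(.03,.06,.095):
    bot.move_l([*(M+(.089+k)*dm),.0065],.06); print(bot.read_t(),bot.read_eef_pos(),bot.read_ft_force(),bot.read_finger_gap())
bot.hold(.35)
print(bot.read_t(),bot.read_eef_pos(),bot.read_ft_force(),bot.read_finger_gap())
cv2.imwrite("pics/drawn.png",cv2.resize(bot.grab_frame("scene")[140:260,250:410,::-1],(800,600),interpolation=cv2.INTER_CUBIC))
E
```

```text
6.4 [0.63195227 0.15824049 0.00637558] [-0.13096273  4.22232914  0.74035884] 0.5006012841924923
7.05 [0.63717329 0.12670528 0.00651801] [ 0.39216388 -2.5412167  -0.1110768 ] 0.5001478870509817
7.7833 [0.6424552  0.09324009 0.00641439] [ 0.31798227 -0.42196854 -0.74795595] 0.4988095550477431
8.1333 [0.64248962 0.0937102  0.00650495] [-0.1174219   0.19399085 -0.87160359] 0.5023530687998309
```

View pics/drawn.png

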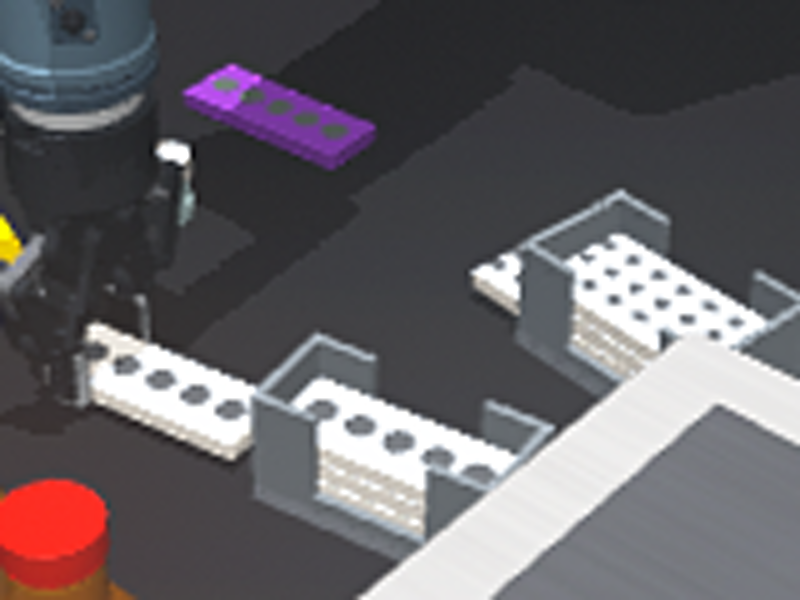

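Everything above has dropped: the stack wells shifted from (400,423) to (400,440) in the crop. The held plate is clear of the mouth and the wrist reads its 0.87 N. I'll measure where it sits in the grip and check the drop height.

```bash
python3 - <<'E'
from plant import bot
from h import *
c=bot.camera_info("scene"); h=lambda p:((p[0]+.5)/5-.5+250,(p[1]+.5)/5-.5+140)
W=np.array([ray(c,*h(p),.022) for p in[(92,348),(126,365),(161,380),(196,395),(231,410)]])
d=W[0]-W[-1];print(W,W.mean(0),np.degrees(np.arctan2(d[1],d[0])))
e=bot.read_eef_pos(); v=W.mean(0)[:2]-e[:2];print("along",v@dm,"side",v@[np.cos(YM),np.sin(YM)])
S=np.array([ray(c,*h(p),.046) for p in[(322,410),(360,425),(400,441),(439,458),(480,473)]]);print("stack",S.mean(0), "expect",M)
E
```

```text
[[0.64138652 0.08560053 0.022     ]
 [0.63942883 0.10930685 0.022     ]
 [0.63602552 0.13175772 0.022     ]
 [0.63268188 0.15381493 0.022     ]
 [0.62939636 0.17548874 0.022     ]] [0.63578382 0.13119375 0.022     ] -82.4021826849609
along -0.038147286699452346 side -0.0005612036499184183
stack [0.61252169 0.27273365 0.046     ] expect [0.6128 0.275 ]
```

The plate sits 39 ± 2 mm behind the grip as intended, and the stack is one plate lower. I'll carry it to the tray.

```bash
python3 - <<'E'
from plant import bot
from h import *
p=M+.184*dm; q=P+.0395*dp
bot.move_l([*p,.17],.15); bot.reach([*q,.17],ori(YP)); bot.move_l([*q,.04],.12); bot.hold(.2)
print(bot.read_t(),bot.read_eef_pos(),bot.read_ft_force(),bot.read_finger_gap())
for n in("top","scene"):
  im=bot.grab_frame(n)
  a=im[180:270,420:540] if n=="top" else im[90:210,150:310]
  cv2.imwrite(f"pics/over_{n}.png",cv2.resize(a[...,::-1],(800,600),interpolation=cv2.INTER_CUBIC))
E
```

```text
12.3583 [ 0.47828547 -0.27813602  0.04074133] [-1.66427862e-01  4.15063411e-04 -4.21725048e-01] 0.4999521847855676
```

View pics/over_top.png

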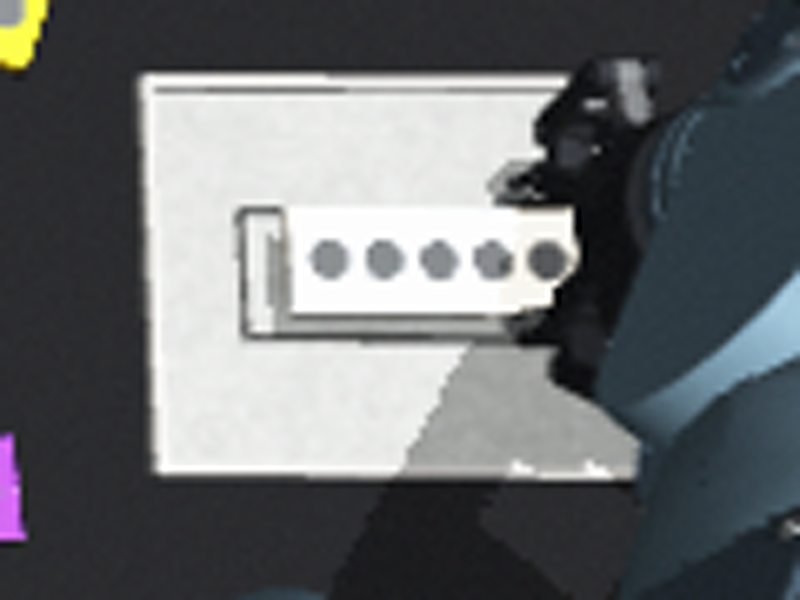

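View pics/over_scene.png

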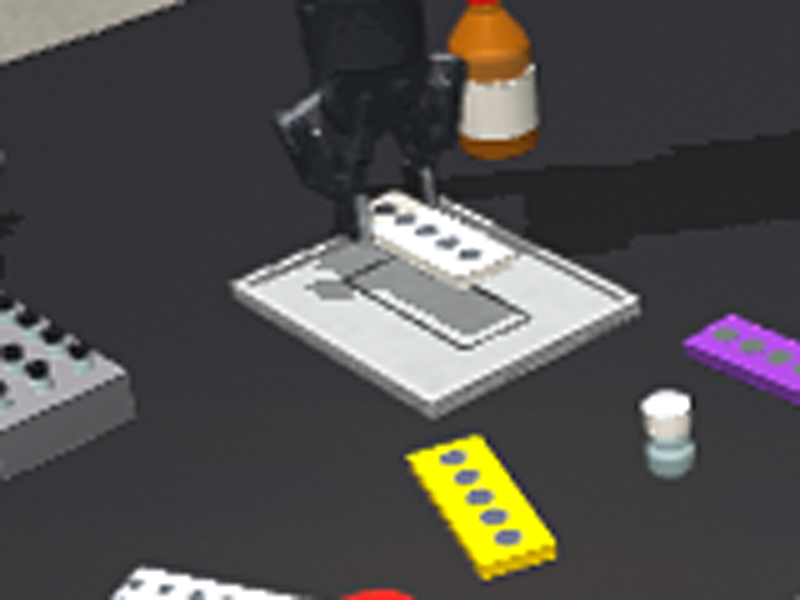

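The plate is level over the outline. In the top crop its middle well is at (438,260). I'll check that position, then lower with force monitoring.

```bash
python3 - <<'E'
from plant import bot
from h import *
c=bot.camera_info("top"); h=lambda p:((p[0]+.5)/6.6667-.5+420,(p[1]+.5)/6.6667-.5+180)
# plate underside 3.5 mm above TCP z when gripped -> top at TCP+0.0155
W=np.array([ray(c,*h(p),.056) for p in[(330,260),(384,260),(439,260),(493,260),(547,260)]])
d=W[-1]-W[0];ctr=W.mean(0)[:2];print(ctr,np.degrees(np.arctan2(d[1],d[0])),"err",ctr-P)
q=P+.0395*dp; err=ctr-P
if np.linalg.norm(err)<.012: q=q-err
f0=bot.read_ft_force()[2]
for z,v in((.015,.06),(.008,.03),(.006,.02),(.005,.02),(.004,.02),(.003,.02),(.002,.02),(.001,.02)):
    bot.move_l([*q,z],v); f=bot.read_ft_force()[2]-f0; print(z,round(bot.read_t(),2),bot.read_eef_pos(),round(f,2))
    if z<.007 and f>2.5: break
bot.hold(.1);print(bot.read_ft_force())
cv2.imwrite("pics/down.png",cv2.resize(bot.grab_frame("scene")[90:210,150:310,::-1],(800,600),interpolation=cv2.INTER_CUBIC))
E
```

```text
[ 0.47902684 -0.23757613] -91.28177029580021 err [0.00012684 0.00072387]
0.015 13.03 [ 0.47745783 -0.27828393  0.01446458] 0.64
0.008 13.41 [ 0.47762725 -0.2783838   0.00783095] -0.14
0.006 13.66 [ 0.47769046 -0.27845643  0.00592494] -0.54
0.005 13.91 [ 0.47770581 -0.27848592  0.00496856] 0.12
0.004 14.16 [ 0.47792192 -0.27865322  0.00432432] 4.33
[-1.50157811  0.89064929  3.65192354]
```

View pics/down.png

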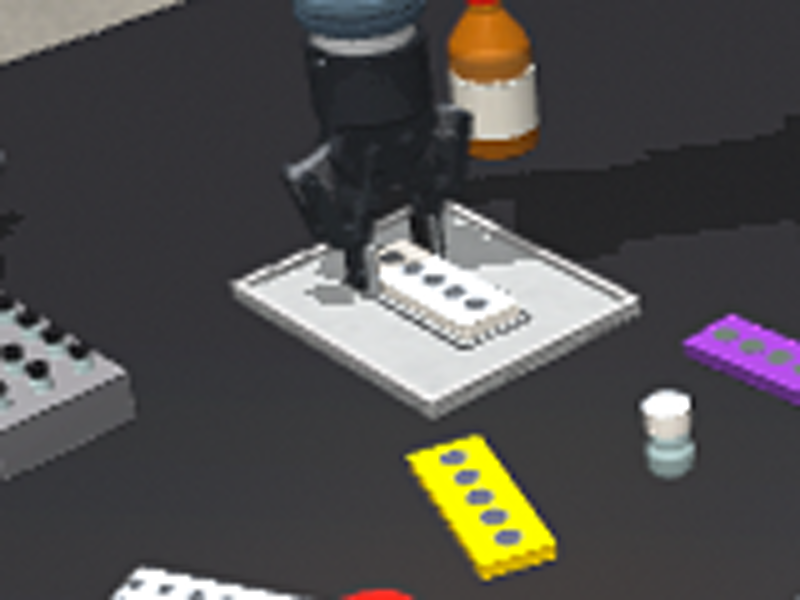

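There is about 4 N of contact at TCP z = 4.3 mm, and the plate lies within the outline. I'll release gently and retreat straight up.

```bash
python3 - <<'E'
from plant import bot
from h import *
for o in(.53,.56,.62,.75): bot.move_gripper(o)
bot.hold(.2); e=bot.read_eef_pos();print(bot.read_t(),e,bot.read_ft_force(),bot.read_finger_gap())
bot.move_l([e[0],e[1],.2],.12); bot.move_joints([-1.371,.181,1.607,0,1.354,-.206]); bot.hold(.2)
print(bot.read_t(),bot.read_ft_force())
for n in("top","scene"):
  im=bot.grab_frame(n); cv2.imwrite(f"pics/end_{n}.png",im[...,::-1])
t=cv2.imread("pics/end_top.png");s=cv2.imread("pics/end_scene.png")
R=lambda a:cv2.resize(a,(400,300),interpolation=cv2.INTER_CUBIC)
cv2.imwrite("pics/end4.png",np.vstack([np.hstack([R(t[187:259,432:528]),R(t[140:212,255:351])]),np.hstack([R(s[90:210,150:310]),R(s[150:270,250:410])])]))
E
```

```text
15.4333 [ 0.47776048 -0.27852412  0.00402218] [-0.78881414 -0.84870347  0.20322376] 0.7512718240307222
18.75 [-0.07883272 -0.59864355 -0.12687976]
```

View pics/end4.png

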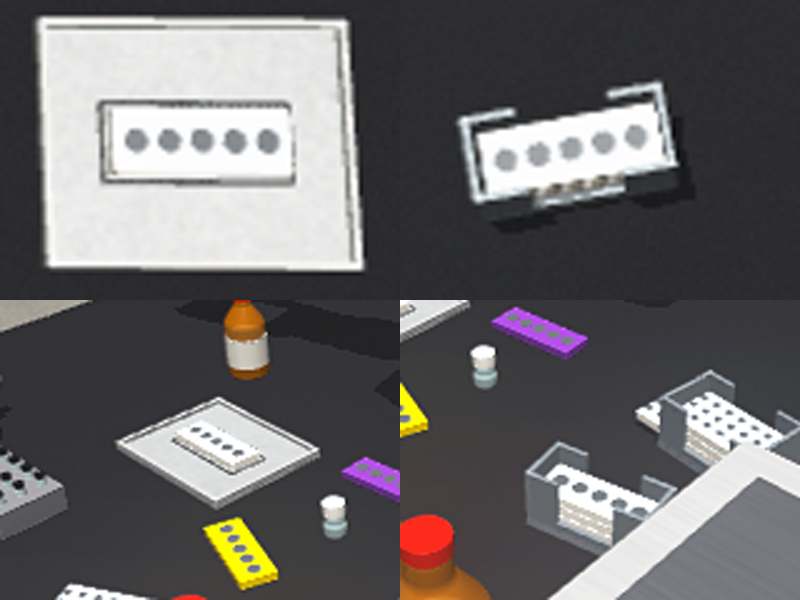

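```bash
python3 - <<'E'
from plant import bot
from h import *
c=bot.camera_info("top"); k=400/96
h=lambda p,ox,oy:((p[0]+.5)/k-.5+ox,(p[1]+.5)/k-.5+oy)
W=np.array([ray(c,*h(p,432,187),.018) for p in[(137,140),(170,140),(203,140),(235,141),(268,141)]])
d=W[-1]-W[0];print("plate",W.mean(0)[:2]-P,np.degrees(np.arctan2(d[1],d[0])))
S=np.array([ray(c,*h((x-400,y),255,140),.046) for x,y in[(506,160),(539,154),(571,149),(604,143),(637,137)]])
v=S.mean(0)[:2]-M;print("stack along,side",v@-dm,v@[np.cos(YM),np.sin(YM)])
bot.sign_off()
E
```

```text
plate [-1.03321543e-04 -8.49019908e-05] -91.7220448470223
stack along,side -0.0009159475118416916 -0.0001816695240155738
the job is handed in; nothing more can be done
```

The job is done and handed in. I gripped the bottom plate by its long edges and drew it 95 mm straight out along the magazine's -y. I then carried it to the tray, lowered it until I felt about 4 N of contact, opened the gripper in small steps and backed away.

**Plate:** the last pictures put its centre within about 1 mm of the outline's centre, to the calibration's 2 mm. It lies wells up and looks flat, with its length within about 0.5° of the outline's.

**Magazine:** the stack dropped by one plate. Its visible top plate is about 1 mm off centre lengthwise and 0.2 mm sideways. The next plate itself was not seen directly; I inferred its position from the top of the stack.

**Finish:** the arm was clear of everything, at about 18.75 s on the robot's clock against the 38 s limit.

No check failed. The two cameras disagreed by about 2 mm in y, as the calibration allows. I could not tell whether the contact at set-down was the plate or the fingertips, so the plate may have dropped a millimetre or two on release.

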